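# Fill the tilt-out bin and hold it open

## Robot

A 7-joint arm with a two-finger parallel gripper is mounted at the origin on the work surface. World frame = base frame: x ahead of the robot, y to its left, z up, the work surface at z = 0. Lengths are in m, angles in rad, forces in N, time in s.
With the tool pointing down it reaches from about 0.4 to 0.85 m from the base axis. Payload 10.4 kg.
Tool frame: the origin (TCP) lies midway between the tips of the shut fingers; the grasp point (between the pads) lies bot.pinch_z behind it (bot.pinch_z is the distance from the TCP to the grasp point, in m); z points along the fingers, y is the direction in which the jaws open and shut (so a half turn about z gives the same grasp; the last joint's range is limited). The gripper opens to 85 mm and grips with 20 to 120 N. Pads are 22 mm wide; open, the fingers measure 114 mm over their backs; the gripper's body (76 mm by 85 mm) begins 54 mm behind the grasp point. The pads swing forward as they close: fully open they stand 13 mm farther back than shut.
Start: joints at [-1.331, 0.332, -0.065, 1.46, 0.022, 1.35, -0.088], TCP at [0.162, 0.604, 0.231] pointing down, gripper open.
Joint ranges: [-2.6, 2.6], [-0.5, 2.12], [-1.47, 1.34], [0.16, 2.42], [-1.27, 4.41], [0.06, 2.06], [-2.6, 2.6]. Speed limits (rad/s): [2.22, 2.22, 2.79, 2.79, 3.14, 3.14, 3.14].

## Interface

Orientations are given as [roll, pitch, yaw] about the fixed x, y, z axes, in that order (R = Rz(yaw) Ry(pitch) Rx(roll)).
In Python, from workcell import bot, optics, hand_in gives the robot as it stands. The module is installed in compiled form; this text tells all that it offers.
- The arm moves only by the tool carry_out, never from a script. Its arguments are lists of equal length, an entry for each row: "linear": the shift along the tool's x, y, z in mm, a list of three; "rot": the turn, a rotation vector about the tool's x, y, z in rad, a list of three. A call has 1 to 5 rows; each row is the pose to reach, as a shift and turn from the pose commanded when the call began, along the tool's axes at that moment; what a row does not reach only later rows make up. A row lasts 1/10 s, in which the tool goes at most 50 mm and 8.59 degrees, less where a joint would pass 70% of its speed; a pose out of reach is approached as far as the arm can. A call with a gripper value outside its range is refused whole. "fingers" is the finger opening in mm, from 0 to 85.4, set as the call begins (left out, the last holds). The fingers move at their own pace and stop on an object; "grip_force" is the grip in N (left out, the last holds). Time passes only in rows, so rows that repeat a pose let the fingers close. It gives the time, the measured TCP pose, the force and the opening at its end, in the units of the state.
- bot.state(): the state, without advancing time (a new reading comes with each control period).
- optics.camera(name): name is "side" or "top" or "wrist"; returns the picture (480x640x3 uint8, blue, green, red); there is no depth.
- optics.get_calibration(name): a dict with "camera_matrix" (3x3 intrinsics, pixels), "T" (4x4, takes a point from camera to world coordinates). Camera axes: x right, y down, z forward; pixel columns grow to the right and rows downward; lengths in m; the calibration is good to about 2 mm. A picture is of the moment at which its call begins: read the wrist's pose just before it. get_calibration takes no time and is no camera call; for the wrist camera it gives the pose at the moment of the call.
- hand_in(): hands the job in, once; it reports no verdict.
The state is a dict: "t": time; "joint_pos": joint angles; "qd": joint speeds; "joint_torque": joint torques, N m; "tool_pos": TCP position; "eef_rot": TCP orientation; "wrist_force": force on the tool from outside, world axes, zero at the start; "moment": the same for the moment, N m; "finger_gap": finger opening in m.
Only numpy, scipy, OpenCV 4.12 (cv2) and the standard library are available. Lean on these libraries where they do the work, as an engineer would, in place of code of your own. Each camera call takes 0.05 s, during which the arm holds its last target. There are 200 camera calls.

## Task

Stand the amber jar and the green tin upright in the steel bin on the shelf front, in one row with the blue canister that is already in it. Then tilt the bin out towards you to 30 degrees from its closed position and hold it there against its spring: the program finishes while the robot is still holding the bin open. Leave the pot, the cups and the sugar bowl on the shelf where they stand.

Things in the scene. Friction and masses are not known exactly. Their poses are not given: they have to be found in the camera images.
- shelf: fixed aluminium shelf on a mud-brick stub wall. Origin: on the table under the middle of the bin's hinge; +x to the wall, +y along the shelf (left), z up. Board top 110 high, x=100 to 260, 600 wide; wall 190 high, x=260 to 330. The bin hangs before the board, between cheeks 60 high at y=-112 and 112. Sizes in mm.
- bin (a joint): angle of the tilt-out steel bin in rad: 0 closed (upright), grows as its top tilts out to the shelf's -x (towards the robot), stop at 1.05; 30 degrees is 0.524. A spring shuts it whenever it is let go: about 0.4 N m at 0, 0.7 N m at 0.5 rad, so roughly 4 to 8 N at the handle.
- bin_in (a point): centre of the bin's inner floor; turns with the bin, its axes are the shelf's axes when closed. The bin is open at the top; inside 72 deep (x) by 192 wide (y), its wall 4 thick, rim 76 above the inner floor. Floor 34 above the table when closed. Sizes in mm.
- bin_handle (a point): middle of the bin's red handle bar: round, 10 thick, 120 long, along y, 60 in front (-x) of the bin's front face, 95 above the hinge and 15 above the rim; 55 free between bar and face. Turns with the bin. Sizes in mm.
- bin_hinge (a point): middle of the bin's hinge axis, which runs along the shelf's y at the lower front edge of the bin, 30 above the table. From it the handle lies at x=-60, z=95 in the bin's frame, and bin_in at x=40, z=4. Sizes in mm.
- jar: amber glass jar with a brass lid, an upright cylinder 58 across all the way up, 110 high, 175 to 350 g, starts on the table. Origin: centre of the underside, z up. Sizes in mm.
- tin: green square tin with a yellow lid, 56 by 56 all the way up, 110 high, 140 to 280 g, starts on the table. Origin: centre of the underside, x and y square to its sides, z up. Sizes in mm.
- canister: blue plastic canister with a white lid, upright cylinder 58 across, 110 high, already standing in the bin near the +y end. Origin: centre of the underside. Sizes in mm.
- pot: white ceramic teapot, about 104 across (155 over spout and handle), 112 high, on the shelf board; leave alone. Origin: centre of the underside. Sizes in mm.
- cup0: open amber glass cup, 60 across, 65 high, stands on the shelf board behind the bin; leave alone. Origin: centre of the underside. Sizes in mm.
- cup1: open amber glass cup, 60 across, 65 high, stands on the shelf board behind the bin; leave alone. Origin: centre of the underside. Sizes in mm.
- cup2: open amber glass cup, 60 across, 65 high, stands on the shelf board behind the bin; leave alone. Origin: centre of the underside. Sizes in mm.
- sugar: blue plastic sugar bowl, 90 across, 55 high, on the shelf board; leave alone. Origin: centre of the underside. Sizes in mm.

How it is judged:
On the way:
1. jar, tin and canister all stand in the bin while it is closed (x of jar in the frame of bin_in between -0.02 and 0.02 m and y of jar in the frame of bin_in between -0.08 and 0.08 m and z of jar in the frame of bin_in between -0.008 and 0.015 m and angle between the z axis of each of jar, tin, canister and the z axis of bin_in, either way round below 0.25 rad and x of tin in the frame of bin_in between -0.02 and 0.02 m and y of tin in the frame of bin_in between -0.08 and 0.08 m and z of tin in the frame of bin_in between -0.008 and 0.015 m and x of canister in the frame of bin_in between -0.02 and 0.02 m and y of canister in the frame of bin_in between -0.08 and 0.08 m and z of canister in the frame of bin_in between -0.008 and 0.015 m and value of joint bin below 0.12 rad), for 0.2 s.
At the end, for the whole second after the job is handed in: The fingers hold the bin (more than 1 N) tilted out 30 degrees, give or take 5, through the last second; jar, tin and canister stand on the bin's floor within its walls, within 0.25 rad of the bin's upright (x of jar in the frame of bin_in between -0.02 and 0.02 m and y of jar in the frame of bin_in between -0.08 and 0.08 m and z of jar in the frame of bin_in between -0.008 and 0.015 m and angle between the z axis of each of jar, tin, canister and the z axis of bin_in, either way round below 0.25 rad and x of tin in the frame of bin_in between -0.02 and 0.02 m and y of tin in the frame of bin_in between -0.08 and 0.08 m and z of tin in the frame of bin_in between -0.008 and 0.015 m and x of canister in the frame of bin_in between -0.02 and 0.02 m and y of canister in the frame of bin_in between -0.08 and 0.08 m and z of canister in the frame of bin_in between -0.008 and 0.015 m and value of joint bin between 0.436 and 0.611 rad and contact force between the fingers and bin above 1 N); the arm keeps its last pose, push and grip.
It fails at once if pot shifted by more than 30 mm (distance of pot from where it was at the start of the episode above 0.03 m).
It fails at once if cup0 shifted by more than 30 mm (distance of cup0 from where it was at the start of the episode above 0.03 m).
It fails at once if cup1 shifted by more than 30 mm (distance of cup1 from where it was at the start of the episode above 0.03 m).
It fails at once if cup2 shifted by more than 30 mm (distance of cup2 from where it was at the start of the episode above 0.03 m).
It fails at once if sugar shifted by more than 30 mm (distance of sugar from where it was at the start of the episode above 0.03 m).
It also fails if it takes over 64 s, if anything falls off the work surface, if the arm or the gripper's body presses on something with over 40 N, if the wrist force passes 120 N, or if a joint passes its speed limit or range.

## Working session

There is one attempt and no reset: what is moved stays moved. The work goes in short steps, Python scripts to look and compute and a tool call to move; the robot and the scene stay as the last step left them, time stands still between calls to the robot, and variables do not carry over. Pictures are saved under pics/ and viewed, about 8 in all and at most 12, crops included, and the job is handed in when it is done.

Besides the shell and the picture viewer there is one more tool, called after "Request:" as a command line: name --argument value ..., lists and objects as JSON in quotes. carry_out: Moves the arm, as the interface text tells. Its arguments: {"type":"object","properties":{"linear":{"type":"array"},"rot":{"type":"array"},"fingers":{"type":"number"},"grip_force":{"type":"number"}},"required":["linear","rot"]}

```bash
mkdir -p pics
python3 - <<'E'
from workcell import bot,optics
import cv2,numpy as np
np.set_printoptions(precision=4,suppress=True)
print(bot.state(),bot.pinch_z)
for n in("side","top"):
    im=optics.camera(n);cv2.imwrite(f"pics/{n}0.png",im)
    c=optics.get_calibration(n);print(n,c["camera_matrix"],c["T"])
E
```

```text
{'t': 0.0, 'joint_pos': array([-1.3306,  0.3329, -0.0647,  1.461 ,  0.0216,  1.3499, -0.0885]), 'qd': array([ 0.0014,  0.0007, -0.001 ,  0.0006, -0.0008, -0.0016,  0.0007]), 'joint_torque': array([  0.0001, -62.5437,   0.0491, -39.1616,   0.0162,   0.01  ,
        -0.    ]), 'tool_pos': array([0.1623, 0.6032, 0.2305]), 'eef_rot': array([-3.1402,  0.0001,  2.8788]), 'wrist_force': array([-0.589 ,  0.0162, -0.2484]), 'moment': array([ 0.0306,  0.0128, -0.0035]), 'finger_gap': 0.08545715388516231} 0.0187
side [[584.2543   0.     325.9394]
 [  0.     584.2543 240.8873]
 [  0.       0.       1.    ]] [[ 0.9178 -0.2032  0.3412  0.1778]
 [-0.397  -0.4572  0.7958 -1.0117]
 [-0.0057 -0.8658 -0.5003  0.7457]
 [ 0.      0.      0.      1.    ]]
top [[554.0824   0.     317.6721]
 [  0.     554.0824 235.1678]
 [  0.       0.       1.    ]] [[-0.0166 -0.9905  0.1362  0.468 ]
 [-0.9999  0.0168  0.0007 -0.0016]
 [-0.003  -0.1361 -0.9907  1.1779]
 [ 0.      0.      0.      1.    ]]
```

View pics/side0.png

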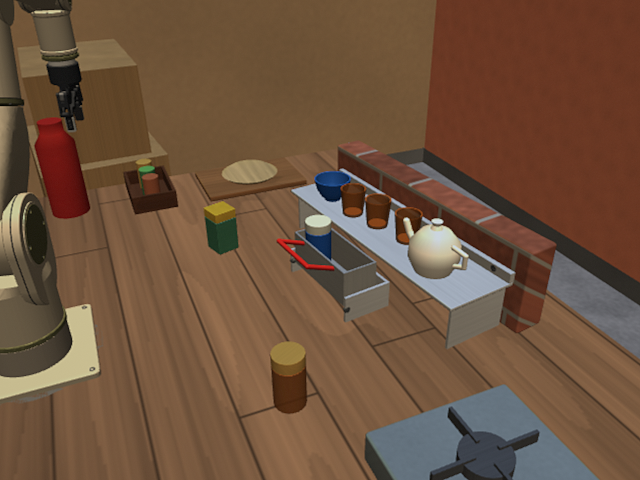

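View pics/top0.png

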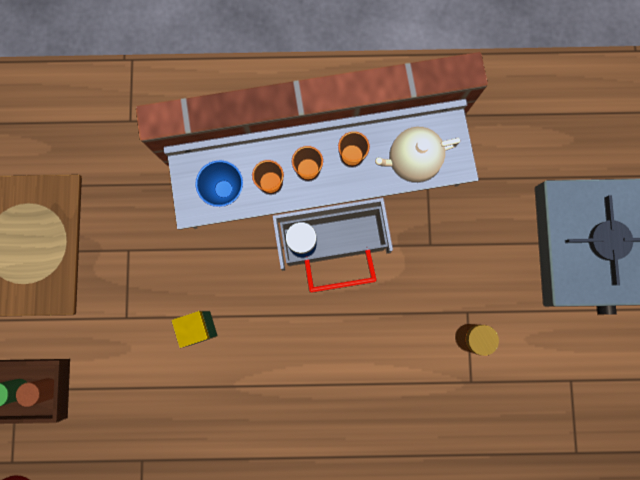

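The top view shows the tin lid at (193,328), the jar lid at (483,340), the canister lid at (301,238) and the red handle bar from about (311,290) to (376,280). The shelf is yawed by roughly 8°.

```bash
cat > h.py <<'E'
import numpy as np,cv2
from workcell import bot,optics
from scipy.spatial.transform import Rotation as Ro
np.set_printoptions(precision=4,suppress=True)
def cast(cal,p,z):
    K,T=cal["camera_matrix"],cal["T"]
    d=T[:3,:3]@np.linalg.solve(K,[p[0],p[1],1]);o=T[:3,3]
    return o+d*(z-o[2])/d[2]
def blob(im,lo,hi,box=None):
    m=cv2.inRange(cv2.cvtColor(im,cv2.COLOR_BGR2HSV),lo,hi)
    if box:
        k=np.zeros_like(m);k[box[1]:box[3],box[0]:box[2]]=255;m&=k
    c=cv2.findContours(m,0,cv2.CHAIN_APPROX_NONE)[0]
    return max(c,key=cv2.contourArea)
E
python3 - <<'E'
from h import *
im=cv2.imread("pics/top0.png");cal=optics.get_calibration("top")
def rect(c,z):
    q=np.array([cast(cal,p[0],z)[:2] for p in c],np.float32)
    r=cv2.minAreaRect(q); return r
t=blob(im,(20,120,120),(35,255,255),(150,290,240,370));print("tin",rect(t,.11))
j=blob(im,(12,80,120),(30,255,255),(465,315,510,365));print("jar",rect(j,.11),cv2.boundingRect(j))
c=blob(im,(0,0,180),(180,60,255),(280,215,322,262));print("can",rect(c,.144),cv2.minEnclosingCircle(np.array([cast(cal,p[0],.144)[:2] for p in c],np.float32)))
h=blob(im,(0,150,100),(8,255,255),(290,240,390,300));print("handle",rect(h,.125))
# lower edge corners of handle & bin board
b=cv2.boxPoints(cv2.minAreaRect(h));print(b,[cast(cal,p,.125)[:2] for p in b])
# shelf board front corners by eye
for p in((177,228),(478,181)):print(cast(cal,p,.11))
big=cv2.resize(im[190:300,255:405],None,fx=5,fy=5);cv2.imwrite("pics/crop.png",big)
E
```

```text
tin ((0.439263254404068, 0.2467278242111206), (0.056981492787599564, 0.056737419217824936), 17.511409759521484)
jar ((0.41000238060951233, -0.3230378031730652), (0.07818911969661713, 0.0913616344332695), 89.05050659179688) (469, 315, 41, 50)
can ((0.606329619884491, 0.031543053686618805), (0.054649610072374344, 0.05508776754140854), 89.08699798583984) ((0.6075138449668884, 0.031353458762168884), 0.028871413320302963)
handle ((0.5435019731521606, -0.04233815521001816), (0.06257697939872742, 0.12991881370544434), 8.377387046813965)
[[303.7229 260.2094]
 [371.2683 249.1364]
 [376.5915 281.608 ]
 [309.0461 292.681 ]] [array([0.565 , 0.0265]), array([ 0.584 , -0.1028]), array([ 0.522 , -0.1111]), array([0.5032, 0.0173])]
[0.6336 0.2732 0.11  ]
[ 0.7171 -0.3185  0.11  ]
```

View pics/crop.png

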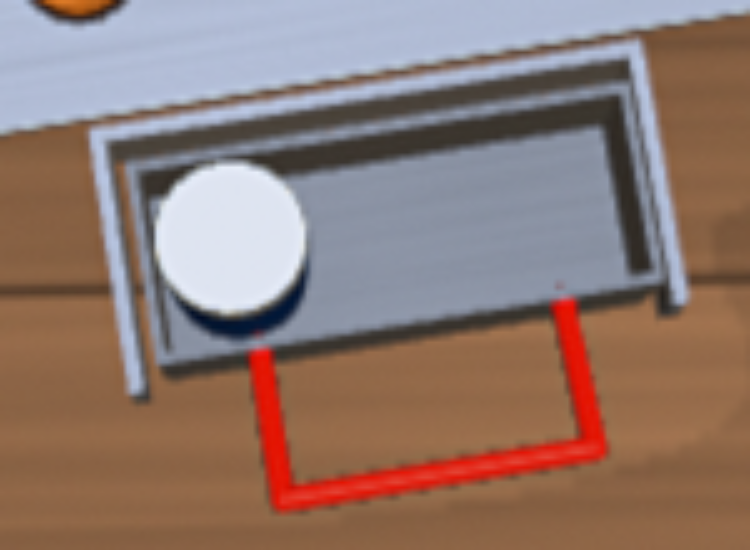

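```bash
cat >> h.py <<'E'
YAW=0.141; H=np.array([.5765,-.0368]); 
def shelf(x,y):
    c,s=np.cos(YAW),np.sin(YAW);return H+[c*x-s*y,s*x+c*y]
def toshelf(p):
    c,s=np.cos(YAW),np.sin(YAW);d=np.array(p[:2])-H;return np.array([c*d[0]+s*d[1],-s*d[0]+c*d[1]])
def plan(wps,start=None):
    "wps: (x,y,z,yaw[,tilt about tool y]) tool down; prints shift mm and rotvec from each to the next"
    s=bot.state() if start is None else start
    p,R=s["tool_pos"],Ro.from_euler("xyz",s["eef_rot"])
    for w in wps:
        q=np.array(w[:3]);Q=Ro.from_euler("xyz",[np.pi,0,w[3]])
        if len(w)>4:Q=Q*Ro.from_rotvec(w[4])
        r=(R.inv()*Q).as_rotvec();d=R.inv().apply(q-p)*1000
        print(d.round(1),r.round(3),"rows",round(max(np.linalg.norm(d)/50,np.linalg.norm(r)/.15),1))
        p,R=q,Q
E
python3 - <<'E'
from h import *
im=cv2.imread("pics/top0.png");cal=optics.get_calibration("top")
g=cv2.cvtColor(im,cv2.COLOR_BGR2GRAY)[310:370,450:520]
c=cv2.HoughCircles(g,cv2.HOUGH_GRADIENT,1.,50,param1=80,param2=8,minRadius=13,maxRadius=18);print(c)
if c is not None:
  x,y,r=c[0,0];print("jar",cast(cal,(x+450,y+310),.11))
print(cast(cal,(483.5,340),.11), "bin spots",shelf(.04,-.062),shelf(.04,.001))
plan([(.33,.44,.23,2.2),(.50,.24,.23,1.5),(.52,.0,.23,.8),(.42,-.20,.23,.2),(.43,-.322,.22,.141)])
E
```

```text
[[[30.5 29.5 16.3]]]
jar [ 0.41  -0.306  0.11 ]
[ 0.409  -0.3117  0.11  ] bin spots [ 0.6248 -0.0926] [ 0.616  -0.0302]
[-204.4 -114.     0.7] [-0.001  0.     0.679] rows 4.7
[-261.7   19.7    0. ] [ 0.  -0.   0.7] rows 5.2
[-238.    36.9    0. ] [-0.  -0.   0.7] rows 4.8
[-213.1   67.6    0. ] [ 0.  -0.   0.6] rows 4.5
[-14.4 121.6  10. ] [-0.    -0.     0.059] rows 2.5
```

Request:
carry_out --linear '[[-204,-114,0],[-204,-114,0],[-204,-114,0],[-204,-114,0],[-204,-114,0]]' --rot '[[0,0,0.14],[0,0,0.28],[0,0,0.42],[0,0,0.56],[0,0,0.68]]' --fingers 85

```text
t: 0.6
tool_pos: [0.3325, 0.4373, 0.2312]
eef_rot: [-3.142, 0.001, 2.19]
wrist_force: [0.4, 0.5, -0.1]
finger_gap: 0.0852
```

Request:
carry_out --linear '[[-248,20,0],[-248,20,0],[-248,20,0],[-248,20,0],[-248,20,0]]' --rot '[[0,0,0.14],[0,0,0.28],[0,0,0.42],[0,0,0.56],[0,0,0.7]]'

```text
t: 1.1
tool_pos: [0.4926, 0.2496, 0.2313]
eef_rot: [-3.142, -0.0, 1.493]
wrist_force: [1.3, 0.8, -0.8]
finger_gap: 0.085
```

Request:
carry_out --linear '[[-238,37,0],[-238,37,0],[-238,37,0],[-238,37,0],[-238,37,0]]' --rot '[[0,0,0.14],[0,0,0.28],[0,0,0.42],[0,0,0.56],[0,0,0.7]]'

```text
t: 1.6
tool_pos: [0.511, 0.0085, 0.2312]
eef_rot: [-3.141, -0.0, 0.791]
wrist_force: [0.1, -0.1, -0.3]
finger_gap: 0.0851
```

Request:
carry_out --linear '[[-213,68,0],[-213,68,0],[-213,68,0],[-213,68,0],[-213,68,0]]' --rot '[[0,0,0.12],[0,0,0.24],[0,0,0.36],[0,0,0.48],[0,0,0.6]]'

```text
t: 2.1
tool_pos: [0.4091, -0.1923, 0.2312]
eef_rot: [-3.141, -0.0, 0.189]
wrist_force: [0.4, -0.3, -0.7]
finger_gap: 0.0849
```

Run:
```python
from h import *
s=bot.state();print(s["t"],s["tool_pos"],s["eef_rot"],s["joint_pos"])
plan([(.41,-.309,.23,.141)])
```

```text
2.1 [ 0.4091 -0.1923  0.2312] [-3.1408 -0.0004  0.1892] [-0.472  -0.1275  0.7658  1.9256  0.0905  1.3091 -1.1153]
[-21.1 114.8   1.1] [-0.001 -0.     0.048] rows 2.3
```

Request:
carry_out --linear '[[-21,45,0],[-21,90,0],[-21,115,0],[-21,115,0]]' --rot '[[0,0,0.05],[0,0,0.05],[0,0,0.05],[0,0,0.05]]'

```text
t: 2.5
tool_pos: [0.413, -0.3086, 0.2311]
eef_rot: [3.139, 0.002, 0.145]
wrist_force: [-0.3, -0.0, -0.9]
finger_gap: 0.085
```

Run:
```python
from h import *
cal=optics.get_calibration("wrist");im=optics.camera("wrist");cv2.imwrite("pics/w1.png",im)
print(cal["T"],cal["camera_matrix"]);s=bot.state();print(s["tool_pos"],s["eef_rot"])
K,T=cal["camera_matrix"],cal["T"]
p=np.linalg.inv(T)@[.41,-.309,.11,1];print(K@p[:3]/p[2],p[2])
```

```text
[[ 0.1438 -0.94   -0.3094  0.4919]
 [-0.9896 -0.1361 -0.0464 -0.2965]
 [ 0.0015  0.3129 -0.9498  0.3734]
 [ 0.      0.      0.      1.    ]] [[394.9345   0.     317.841 ]
 [  0.     394.9345 239.0665]
 [  0.       0.       1.    ]]
[ 0.413  -0.3067  0.2308] [3.1407 0.0021 0.1458]
[318.1185 233.7618   1.    ] 0.2761124990236332
```

View pics/w1.png

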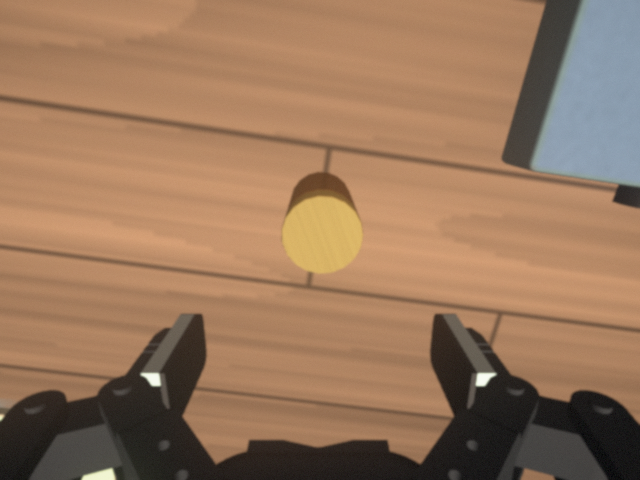

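The lid centre in the wrist view is at (322,233), which casts to about (0.4105,-0.312), 3 mm from the top-view value. I'm descending on it.

Request:
carry_out --linear '[[-3,4,50],[-3,4,100],[-3,4,140],[-3,4,153],[-3,4,153]]' --rot '[[0,0,0],[0,0,0],[0,0,0],[0,0,0],[0,0,0]]'

```text
t: 3.05
tool_pos: [0.4106, -0.3086, 0.0774]
eef_rot: [-3.14, 0.003, 0.149]
wrist_force: [0.1, -0.5, -0.4]
finger_gap: 0.0849
```

Request:
carry_out --linear '[[0,0,0],[0,0,0],[0,0,0],[0,0,0],[0,0,0]]' --rot '[[0,0,0],[0,0,0],[0,0,0],[0,0,0],[0,0,0]]' --fingers 45 --grip_force 40

```text
t: 3.55
tool_pos: [0.4128, -0.3105, 0.0805]
eef_rot: [3.14, -0.004, 0.149]
wrist_force: [-1.4, -0.1, 7.5]
finger_gap: 0.0572
```

Request:
carry_out --linear '[[0,0,0],[0,0,0],[0,0,0]]' --rot '[[0,0,0],[0,0,0],[0,0,0]]'

```text
t: 3.85
tool_pos: [0.4128, -0.3105, 0.0805]
eef_rot: [3.14, -0.004, 0.149]
wrist_force: [0.3, 0.7, 7.2]
finger_gap: 0.0568
```

Request:
carry_out --linear '[[0,0,-40],[0,0,-80],[0,0,-120],[0,0,-150],[0,0,-150]]' --rot '[[0,0,0],[0,0,0],[0,0,0],[0,0,0],[0,0,0]]'

```text
t: 4.35
tool_pos: [0.4129, -0.3112, 0.233]
eef_rot: [3.139, -0.007, 0.148]
wrist_force: [-0.4, -0.5, -3.4]
finger_gap: 0.0567
```

Run:
```python
from h import *
cal=optics.get_calibration("wrist");im=optics.camera("wrist");cv2.imwrite("pics/w2.png",im)
s=bot.state();print(s["tool_pos"],s["eef_rot"],s["finger_gap"],s["wrist_force"])
b=shelf(.04,-.0625);print(b);plan([(.47,-.15,.26,.141),(*b,.26,.141)])
```

```text
[ 0.4122 -0.3103  0.2305] [ 3.1407 -0.0048  0.149 ] 0.05670588768631452 [-0.217   0.4    -4.5541]
[ 0.6249 -0.0931]
[  81.1 -150.   -29.2] [ 0.001 -0.005  0.008] rows 3.5
[161.4 -34.6  -0. ] [0. 0. 0.] rows 3.3
```

View pics/w2.png

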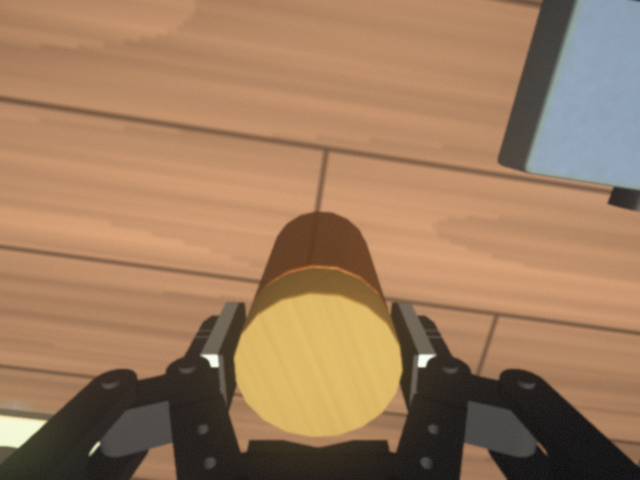

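Run:
```python
from h import *
cal=optics.get_calibration("wrist");im=cv2.imread("pics/w2.png");s=bot.state()
c=blob(im,(18,100,150),(30,255,255),(215,255,420,440));(u,v),r=cv2.minEnclosingCircle(c);print(u,v,r,cv2.boundingRect(c))
for p in((u,v),(319,352)):
  d=cast(cal,p,.2595)-s["tool_pos"];print(Ro.from_euler("xyz",s["eef_rot"]).inv().apply(d))
```

```text
317.5 364.5 83.9316177368164 (234, 292, 168, 145)
[-0.002  -0.0005 -0.029 ]
[ 0.0028  0.     -0.029 ]
```

Request:
carry_out --linear '[[40,-35,-20],[60,-80,-30],[81,-120,-30],[81,-150,-30],[81,-150,-30]]' --rot '[[0,0,0],[0,-0.005,0.008],[0,-0.005,0.008],[0,-0.005,0.008],[0,-0.005,0.008]]'

```text
t: 4.9
tool_pos: [0.4691, -0.1442, 0.2571]
eef_rot: [-3.139, 0.007, 0.148]
wrist_force: [-0.6, -0.4, -3.5]
finger_gap: 0.0568
```

Request:
carry_out --linear '[[40,-9,0],[80,-17,0],[120,-26,0],[159,-35,0],[159,-35,0]]' --rot '[[0,0,0],[0,0,0],[0,0,0],[0,0,0],[0,0,0]]'

```text
t: 5.4
tool_pos: [0.6246, -0.0886, 0.2536]
eef_rot: [3.141, 0.009, 0.146]
wrist_force: [-0.5, 0.8, -4.2]
finger_gap: 0.0568
```

Request:
carry_out --linear '[[0,0,0],[0,0,0]]' --rot '[[0,0,0],[0,0,0]]'

```text
t: 5.6
tool_pos: [0.6207, -0.0939, 0.2571]
eef_rot: [3.141, 0.006, 0.139]
wrist_force: [-1.2, -0.6, -2.4]
finger_gap: 0.0565
```

Run:
```python
from h import *
cal=optics.get_calibration("wrist");im=optics.camera("wrist");cv2.imwrite("pics/w3.png",im)
s=bot.state();print(s["t"],s["tool_pos"],s["eef_rot"],s["finger_gap"],toshelf(s["tool_pos"]))
K,T=cal["camera_matrix"],cal["T"]
b=shelf(.04,-.0625)
plan([(*b,.26,.141)])
```

```text
5.65 [ 0.6207 -0.0938  0.2575] [-3.1413  0.0051  0.1389] 0.05692857698887601 [ 0.0358 -0.0626]
[ 4.2 -0.2 -2.5] [-0.     0.005 -0.002] rows 0.1
```

View pics/w3.png

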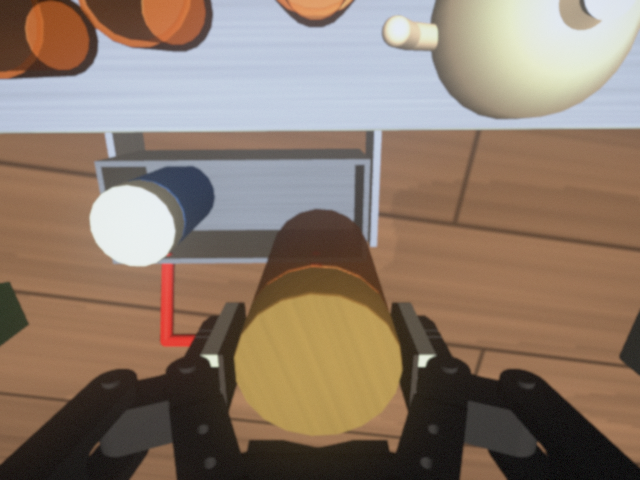

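Run:
```python
from h import *
cal=optics.get_calibration("wrist")
for n,p,z in(("bl rim",(97,160),.11),("br rim",(370,155),.11),("inner front right... fl",(103,262),.11),("board edge L",(20,133),.11),("board edge R",(600,129),.11),("canister",(138,222),.144),("cheek R end",(376,246),.06),("handle L",(167,341),.125)):
  print(n,toshelf(cast(cal,p,z)))
t=optics.get_calibration("top");print("pot",toshelf(cast(t,(421,146),.2)),"spout",toshelf(cast(t,(378,162),.19)))
```

```text
bl rim [0.0804 0.0979]
br rim [ 0.0835 -0.0999]
inner front right... fl [0.001  0.1074]
board edge L [0.0995 0.1492]
board edge R [ 0.1012 -0.2617]
canister [0.0433 0.0588]
cheek R end [-0.0038 -0.115 ]
handle L [-0.0613  0.0591]
pot [ 0.1629 -0.1796] spout [ 0.1483 -0.0987]
```

Held against their known places, the bin rim, board edge, canister and handle agree within about 3 mm, apart from a rough left-front corner reading that is 7 mm off. I'm lowering the jar.

Request:
carry_out --linear '[[5,0,30],[5,0,60],[5,0,80],[5,0,80],[5,0,80]]' --rot '[[0,0.005,0],[0,0.005,0],[0,0.005,0],[0,0.005,0],[0,0.005,0]]'

```text
t: 6.15
tool_pos: [0.626, -0.0924, 0.1786]
eef_rot: [-3.141, -0.001, 0.14]
wrist_force: [-0.0, -0.0, -2.8]
finger_gap: 0.057
```

Run:
```python
from h import *
s=bot.state();print(s["t"],s["tool_pos"],s["eef_rot"],s["finger_gap"],toshelf(s["tool_pos"]))
plan([(*shelf(.041,-.062),.115,.141)])
```

```text
6.15 [ 0.626  -0.0924  0.1786] [-3.1412 -0.001   0.14  ] 0.05696107868714126 [ 0.0412 -0.062 ]
[-0.3  0.1 63.6] [-0.    -0.001 -0.001] rows 1.3
```

Request:
carry_out --linear '[[0,0,20],[0,0,40],[0,0,55],[0,0,58],[0,0,58]]' --rot '[[0,0,0],[0,0,0],[0,0,0],[0,0,0],[0,0,0]]'

```text
t: 6.65
tool_pos: [0.6264, -0.092, 0.1201]
eef_rot: [3.142, -0.0, 0.141]
wrist_force: [0.2, 1.4, -2.4]
finger_gap: 0.0569
```

Request:
carry_out --linear '[[0,0,2],[0,0,4],[0,0,6],[0,0,6]]' --rot '[[0,0,0],[0,0,0],[0,0,0],[0,0,0]]'

```text
t: 7.05
tool_pos: [0.6271, -0.0919, 0.1147]
eef_rot: [3.142, -0.002, 0.141]
wrist_force: [0.2, 0.1, 4.4]
finger_gap: 0.0571
```

Contact with the floor came at the predicted height. I'm releasing the jar and rising.

Request:
carry_out --linear '[[0,0,0],[0,0,0],[0,0,0],[0,0,0]]' --rot '[[0,0,0],[0,0,0],[0,0,0],[0,0,0]]' --fingers 74

```text
t: 7.45
tool_pos: [0.6262, -0.0919, 0.1134]
eef_rot: [-3.142, 0.0, 0.141]
wrist_force: [0.5, -0.1, 0.6]
finger_gap: 0.0736
```

Request:
carry_out --linear '[[0,0,-30],[0,0,-70],[0,0,-110],[0,0,-145],[0,0,-145]]' --rot '[[0,0,0],[0,0,0],[0,0,0],[0,0,0],[0,0,0]]'

```text
t: 7.95
tool_pos: [0.6281, -0.0928, 0.2636]
eef_rot: [3.14, -0.007, 0.141]
wrist_force: [0.4, 0.1, -0.1]
finger_gap: 0.0741
```

Run:
```python
from h import *
plan([(.53,.05,.26,.8),(.47,.18,.26,1.5),(.439,.247,.24,1.876)])
```

```text
[ -77.1 -155.1    2.9] [ 0.004 -0.007 -0.659] rows 4.4
[  51.5 -133.6   -0. ] [ 0.   0.  -0.7] rows 4.7
[ 64.6 -35.7  20. ] [ 0.     0.    -0.376] rows 2.5
```

Request:
carry_out --linear '[[-30,-35,0],[-60,-70,0],[-70,-110,0],[-77,-150,0],[-77,-155,0]]' --rot '[[0,0,-0.13],[0,0,-0.26],[0,0,-0.4],[0,0,-0.53],[0.004,-0.007,-0.66]]'

```text
t: 8.45
tool_pos: [0.5264, 0.0565, 0.258]
eef_rot: [-3.133, 0.004, 0.814]
wrist_force: [-0.3, 0.3, 0.1]
finger_gap: 0.0741
```

Request:
carry_out --linear '[[10,-27,0],[20,-54,0],[30,-80,0],[40,-107,0],[51,-134,0]]' --rot '[[0,0,-0.14],[0,0,-0.28],[0,0,-0.42],[0,0,-0.56],[0,0,-0.7]]'

```text
t: 8.95
tool_pos: [0.4667, 0.1815, 0.2586]
eef_rot: [-3.133, 0.0, 1.506]
wrist_force: [-0.0, -0.8, -0.6]
finger_gap: 0.0739
```

Request:
carry_out --linear '[[30,-15,10],[60,-33,20],[65,-36,20],[65,-36,20],[65,-36,20]]' --rot '[[0,0,-0.14],[0,0,-0.28],[0,0,-0.376],[0,0,-0.376],[0,0,-0.376]]' --fingers 85

```text
t: 9.45
tool_pos: [0.4364, 0.2473, 0.2391]
eef_rot: [-3.134, -0.002, 1.873]
wrist_force: [0.4, -0.6, 0.2]
finger_gap: 0.0852
```

Run:
```python
from h import *
cal=optics.get_calibration("wrist");im=optics.camera("wrist");cv2.imwrite("pics/w4.png",im);cv2.imwrite("pics/top1.png",optics.camera("top"))
s=bot.state();print(s["t"],s["tool_pos"],s["eef_rot"],s["finger_gap"])
c=blob(im,(22,120,120),(35,255,255),(200,140,440,320));
q=np.array([cast(cal,p[0],.11)[:2] for p in c],np.float32);r=cv2.minAreaRect(q);print(r)
plan([(*r[0],.24,1.876)])
```

```text
9.55 [0.4367 0.247  0.2394] [-3.1346 -0.0027  1.8726] 0.08519478548000704
((0.43825051188468933, 0.24824140965938568), (0.05509578436613083, 0.05598586052656174), 17.395280838012695)
[ 0.7  1.9 -0.6] [-0.007 -0.003 -0.003] rows 0.1
```

View pics/w4.png

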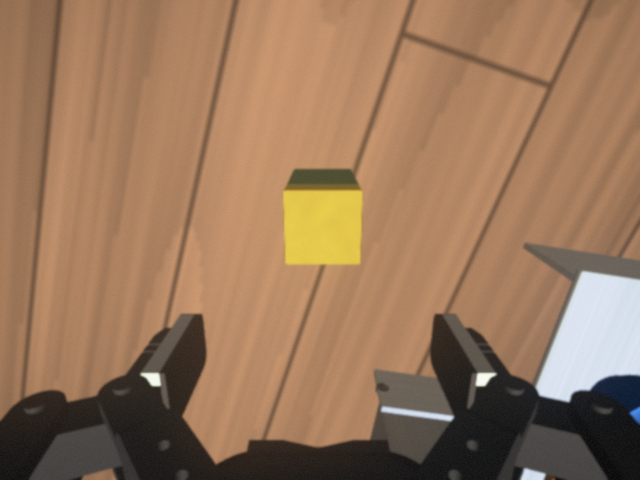

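The tin's lid is a square at (284–362, 188–264), aligned with the jaws and centred. I'm grasping it.

Request:
carry_out --linear '[[1,2,45],[1,2,90],[1,2,135],[1,2,160],[1,2,160]]' --rot '[[-0.007,-0.003,0],[-0.007,-0.003,0],[-0.007,-0.003,0],[-0.007,-0.003,0],[-0.007,-0.003,0]]'

```text
t: 10.05
tool_pos: [0.4349, 0.2475, 0.0764]
eef_rot: [-3.136, 0.003, 1.874]
wrist_force: [-0.1, -0.4, -0.1]
finger_gap: 0.0853
```

Request:
carry_out --linear '[[0,0,0],[0,0,0],[0,0,0],[0,0,0],[0,0,0]]' --rot '[[0,0,0],[0,0,0],[0,0,0],[0,0,0],[0,0,0]]' --fingers 45 --grip_force 40

```text
t: 10.55
tool_pos: [0.4378, 0.2504, 0.0814]
eef_rot: [3.138, -0.001, 1.876]
wrist_force: [1.5, -1.4, 7.2]
finger_gap: 0.0549
```

Request:
carry_out --linear '[[0,0,0],[0,0,0],[0,0,0]]' --rot '[[0,0,0],[0,0,0],[0,0,0]]'

```text
t: 10.85
tool_pos: [0.4378, 0.2504, 0.0814]
eef_rot: [3.139, -0.001, 1.876]
wrist_force: [-0.2, -1.7, 7.9]
finger_gap: 0.055
```

Request:
carry_out --linear '[[0,0,-40],[0,0,-85],[0,0,-130],[0,0,-175],[0,0,-180]]' --rot '[[0,0,0],[0,0,0],[0,0,0],[0,0,0],[0,0,0]]'

```text
t: 11.35
tool_pos: [0.4385, 0.2508, 0.2658]
eef_rot: [3.133, -0.004, 1.876]
wrist_force: [1.0, 1.0, -1.8]
finger_gap: 0.0554
```

Run:
```python
from h import *
cal=optics.get_calibration("wrist");im=optics.camera("wrist");cv2.imwrite("pics/w5.png",im)
s=bot.state();print(s["t"],s["tool_pos"],s["eef_rot"],s["finger_gap"])
c=blob(im,(22,120,120),(35,255,255),(200,250,440,460));print(cv2.boundingRect(c),cv2.minAreaRect(c))
plan([(.53,.13,.27,1.712),(*shelf(.041,.001),.27,1.712)])
# jar & canister in bin from top view
im=cv2.imread("pics/top1.png");t=optics.get_calibration("top")
g=im[190:300,255:405];cv2.imwrite("pics/crop2.png",cv2.resize(g,None,fx=5,fy=5))
```

```text
11.4 [0.4378 0.2505 0.2635] [ 3.1357 -0.0033  1.8763] 0.055459612532829425
(232, 289, 173, 143) ((317.5023193359375, 359.7369079589844), (171.993408203125, 141.77525329589844), 0.5025816559791565)
[-142.6   51.7   -6.7] [ 0.006 -0.004  0.164] rows 3.0
[-170.7   63.6    0. ] [0. 0. 0.] rows 3.6
```

View pics/crop2.png

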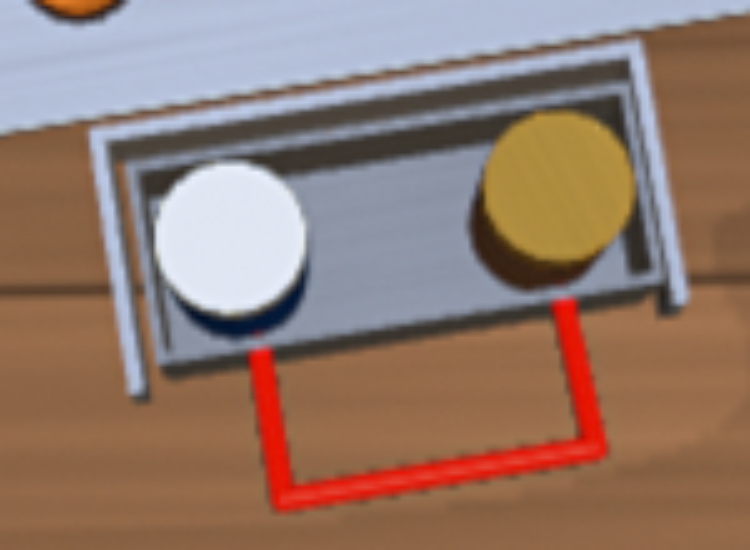

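Request:
carry_out --linear '[[-40,13,-7],[-80,26,-7],[-120,40,-7],[-143,52,-7],[-143,52,-7]]' --rot '[[0.006,-0.004,0.08],[0.006,-0.004,0.164],[0.006,-0.004,0.164],[0.006,-0.004,0.164],[0.006,-0.004,0.164]]'

```text
t: 11.9
tool_pos: [0.5304, 0.1248, 0.2651]
eef_rot: [-3.135, 0.007, 1.707]
wrist_force: [0.3, 0.0, -2.5]
finger_gap: 0.0552
```

Request:
carry_out --linear '[[-40,16,0],[-80,32,0],[-120,48,0],[-160,62,0],[-170,63,0]]' --rot '[[0,0,0],[0,0,0],[0,0,0],[0,0,0],[0,0,0]]'

```text
t: 12.4
tool_pos: [0.6157, -0.0353, 0.2653]
eef_rot: [-3.134, 0.007, 1.707]
wrist_force: [-0.1, -0.2, -1.8]
finger_gap: 0.0554
```

Request:
carry_out --linear '[[0,0,40],[0,0,70],[0,0,70],[0,0,70]]' --rot '[[0,0,0],[0,0,0],[0,0,0],[0,0,0]]'

```text
t: 12.8
tool_pos: [0.6148, -0.0301, 0.1968]
eef_rot: [-3.134, 0.005, 1.713]
wrist_force: [-0.3, 0.3, -1.9]
finger_gap: 0.0555
```

Run:
```python
from h import *
t=optics.get_calibration("top")
a=toshelf(cast(t,(366.8,227.4),.144));b=toshelf(cast(t,(301.2,237.6),.144));print("jar",a,"can",b,"mid",(a+b)/2)
cal=optics.get_calibration("wrist");im=optics.camera("wrist");cv2.imwrite("pics/w6.png",im);s=bot.state()
print(s["t"],s["tool_pos"],s["eef_rot"],s["finger_gap"],toshelf(s["tool_pos"]),s["wrist_force"])
plan([(*shelf(.041,.0025),.1155,1.712)])
```

```text
jar [ 0.0383 -0.063 ] can [0.0386 0.0622] mid [ 0.0385 -0.0004]
12.85 [ 0.6155 -0.0303  0.1979] [-3.1366  0.0047  1.7133] 0.05543074624020061 [0.0395 0.001 ] [-0.1374 -0.186  -1.6864]
[ 1.9  1.9 82.4] [-0.005  0.005  0.001] rows 1.6
```

View pics/w6.png

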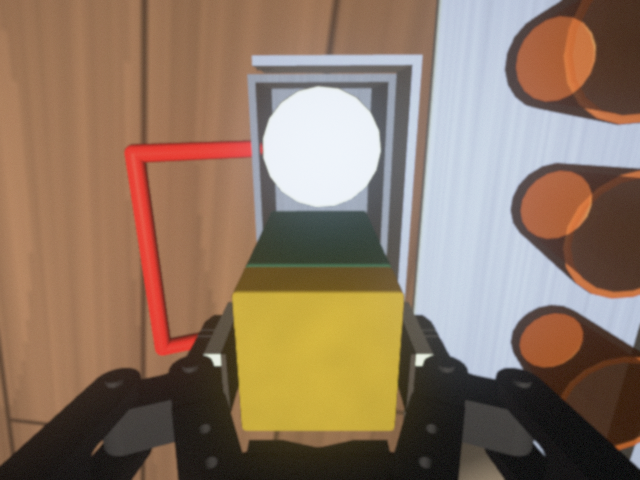

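Run:
```python
from h import *
cal=optics.get_calibration("wrist")
for p in((318,290),(318,430),(318,360)):print(toshelf(cast(cal,p,.2265)))
print("can",toshelf(cast(cal,(322,146),.144)))
```

```text
[0.0392 0.0273]
[ 0.0393 -0.0284]
[0.0392 0.0013]
can [0.0408 0.0644]
```

By the wrist view the tin spans y = -28 to +27 mm, and the free gap is about -34 to +34 mm. It is centred, so I'm going straight down.

Request:
carry_out --linear '[[0,1,25],[0,1,50],[0,1,70],[0,1,76],[0,1,76]]' --rot '[[-0.005,0.005,0],[-0.005,0.005,0],[-0.005,0.005,0],[-0.005,0.005,0],[-0.005,0.005,0]]'

```text
t: 13.35
tool_pos: [0.6161, -0.0308, 0.1215]
eef_rot: [-3.141, -0.0, 1.713]
wrist_force: [-0.1, -0.6, -2.2]
finger_gap: 0.0551
```

Request:
carry_out --linear '[[0,0,3],[0,0,6],[0,0,7],[0,0,7]]' --rot '[[0,0,0],[0,0,0],[0,0,0],[0,0,0]]'

```text
t: 13.75
tool_pos: [0.6165, -0.0311, 0.1153]
eef_rot: [3.141, -0.0, 1.713]
wrist_force: [-1.7, 0.9, 5.9]
finger_gap: 0.055
```

Request:
carry_out --linear '[[0,0,0],[0,0,0],[0,0,0],[0,0,0]]' --rot '[[0,0,0],[0,0,0],[0,0,0],[0,0,0]]' --fingers 72

```text
t: 14.15
tool_pos: [0.6158, -0.031, 0.1137]
eef_rot: [-3.141, -0.0, 1.713]
wrist_force: [-0.0, 0.1, 0.0]
finger_gap: 0.0722
```

Request:
carry_out --linear '[[0,0,-25],[0,0,-65],[0,0,-105],[0,0,-115],[0,0,-115]]' --rot '[[0,0,0],[0,0,0],[0,0,0],[0,0,0],[0,0,0]]'

```text
t: 14.65
tool_pos: [0.6167, -0.0311, 0.2303]
eef_rot: [3.139, -0.0, 1.713]
wrist_force: [0.4, -0.9, -0.5]
finger_gap: 0.0721
```

Run:
```python
from h import *
s=bot.state();print(s["t"],s["tool_pos"],s["eef_rot"],s["finger_gap"],toshelf(s["tool_pos"]))
plan([(*shelf(-.06,0),.23,1.712),(*shelf(-.06,0),.106,1.712)])
```

```text
14.65 [ 0.6167 -0.0311  0.2303] [ 3.1395 -0.0003  1.7128] 0.07205550587617292 [ 0.0406 -0.    ]
[   0.1 -100.6    0.1] [ 0.002 -0.     0.001] rows 2.0
[  0.  -0. 124.] [0. 0. 0.] rows 2.5
```

Request:
carry_out --linear '[[0,-40,0],[0,-80,0],[0,-101,0],[0,-101,0],[0,-101,0]]' --rot '[[0,0,0],[0,0,0],[0,0,0],[0,0,0],[0,0,0]]' --fingers 50

```text
t: 15.15
tool_pos: [0.5155, -0.0447, 0.2279]
eef_rot: [-3.14, -0.001, 1.714]
wrist_force: [0.4, 0.5, -0.1]
finger_gap: 0.0503
```

Run:
```python
from h import *
cal=optics.get_calibration("wrist");im=optics.camera("wrist");cv2.imwrite("pics/w7.png",im);s=bot.state()
print(s["t"],s["tool_pos"],s["eef_rot"],s["finger_gap"],toshelf(s["tool_pos"]))
top=optics.camera("top");cv2.imwrite("pics/top2.png",top)
plan([(*shelf(-.06,0),.106,1.712)])
```

```text
15.2 [ 0.516  -0.0447  0.228 ] [-3.1398 -0.0003  1.7137] 0.05004863299970683 [-0.061   0.0007]
[ -0.5   1.  122.1] [-0.002  0.     0.002] rows 2.4
```

View pics/w7.png

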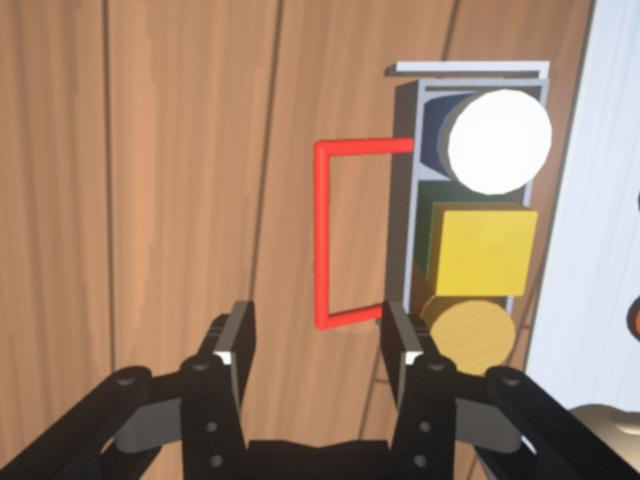

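Canister, tin and jar stand in one row in the bin. The bar, at column 321, lies between the jaws, which are centred at about 320. I'm descending and gripping the bar.

Request:
carry_out --linear '[[0,1,40],[0,1,80],[0,1,110],[0,1,120],[0,1,120]]' --rot '[[0,0,0],[0,0,0],[0,0,0],[0,0,0],[0,0,0]]'

```text
t: 15.75
tool_pos: [0.5163, -0.0454, 0.1077]
eef_rot: [-3.138, 0.001, 1.713]
wrist_force: [0.2, -0.5, 0.4]
finger_gap: 0.0499
```

Request:
carry_out --linear '[[0,0,0],[0,0,0],[0,0,0],[0,0,0],[0,0,0]]' --rot '[[0,0,0],[0,0,0],[0,0,0],[0,0,0],[0,0,0]]' --fingers 0 --grip_force 60

```text
t: 16.25
tool_pos: [0.5176, -0.0451, 0.1102]
eef_rot: [3.14, -0.001, 1.713]
wrist_force: [-1.9, -0.1, 5.5]
finger_gap: 0.0077
```

Request:
carry_out --linear '[[0,0,0],[0,0,0],[0,0,0]]' --rot '[[0,0,0],[0,0,0],[0,0,0]]'

```text
t: 16.55
tool_pos: [0.5176, -0.0451, 0.1102]
eef_rot: [3.14, -0.001, 1.713]
wrist_force: [-1.3, 0.5, 6.1]
finger_gap: 0.0076
```

The bar is gripped, with a gap of 7.7 mm. I'm swinging the tool with the bin about the hinge.

Request:
carry_out --linear '[[0,-3.9,3.2],[0,-7.7,6.7],[0,-11.2,10.3],[0,-14.6,14.1],[0,-17.7,18.1]]' --rot '[[-0.052,0,0],[-0.105,0,0],[-0.157,0,0],[-0.209,0,0],[-0.262,0,0]]'

```text
t: 17.05
tool_pos: [0.5003, -0.0476, 0.0929]
eef_rot: [2.876, -0.002, 1.713]
wrist_force: [-12.1, -3.6, 23.0]
finger_gap: 0.0081
```

Request:
carry_out --linear '[[0,0,0],[0,0,0]]' --rot '[[0,0,0],[0,0,0]]'

```text
t: 17.25
tool_pos: [0.5, -0.0476, 0.0927]
eef_rot: [2.878, -0.002, 1.712]
wrist_force: [-10.7, -1.1, 20.3]
finger_gap: 0.0078
```

```bash
cat >> h.py <<'E'
def binangle():
    s=bot.state();p=s["tool_pos"];R=Ro.from_euler("xyz",s["eef_rot"]).as_matrix()
    out=[]
    for k in(.0148,.0187):
        b=p-R[:,2]*k;x=toshelf(b)[0];z=b[2]-.03
        out.append((x,z,np.hypot(x,z),np.degrees(np.arctan2(-x,z)-np.arctan2(60,95))))
    print(s["t"],"tool tilt",np.degrees(np.arccos(-R[2,2])),"bar x,z,r,angle",np.array(out),s["wrist_force"],s["finger_gap"],s["joint_pos"])
E
python3 -c "
from h import *
binangle()"
```

```text
17.25 tool tilt 15.130910076712354 bar x,z,r,angle [[-0.0811  0.077   0.1118 14.2311]
 [-0.0821  0.0807  0.1152 13.2209]] [-10.7326  -1.1159  20.2954] 0.007772546717326333 [-0.6905 -0.0026  0.7408  2.188  -0.0779  0.698   0.2451]
```

Wrist force shows about 20 N radially toward the hinge: the commanded pose sits about 3 mm too low. I'm adding that relief on the next swing.

Request:
carry_out --linear '[[0,-5.5,0.7],[0,-9.3,4.2],[0,-12.8,7.8],[0,-16.2,11.6],[0,-19.3,15.6]]' --rot '[[-0.052,0,0],[-0.105,0,0],[-0.157,0,0],[-0.209,0,0],[-0.262,0,0]]'

```text
t: 17.75
tool_pos: [0.4919, -0.0487, 0.0804]
eef_rot: [2.639, 0.002, 1.716]
wrist_force: [25.1, -4.6, -10.5]
finger_gap: 0.0078
```

Request:
carry_out --linear '[[0,0,0],[0,0,0],[0,0,0]]' --rot '[[0,0,0],[0,0,0],[0,0,0]]'

```text
t: 18.05
tool_pos: [0.4916, -0.0493, 0.0807]
eef_rot: [2.642, 0.0, 1.714]
wrist_force: [8.6, 1.2, 6.0]
finger_gap: 0.0074
```

```bash
python3 -c "
from h import *
im=optics.camera('side');cv2.imwrite('pics/side2.png',cv2.resize(im[170:350,220:460],None,fx=3,fy=3))
t=optics.camera('top');cv2.imwrite('pics/top3.png',t)
binangle()"
```

```text
18.15 tool tilt 28.607685909909428 bar x,z,r,angle [[-0.0928  0.0637  0.1126 23.2791]
 [-0.0947  0.0671  0.1161 22.4067]] [8.1752 2.1184 5.0962] 0.007342848590772073 [-0.5135 -0.1334  0.5823  2.3939 -0.0939  0.3728  0.3057]
```

View pics/side2.png

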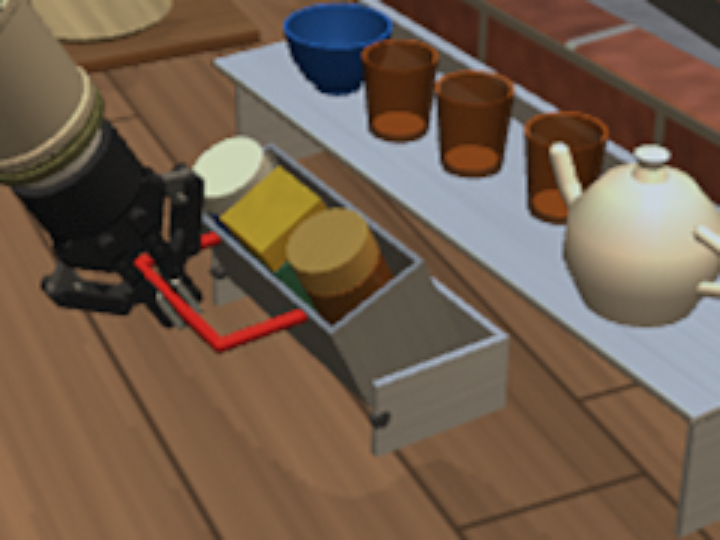

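The side view shows the bin partly tilted, with all three items standing and the shelf things in place. Joint 4, at 2.394, is nearly at its 2.42 limit, so the swing stopped near 23°. I'll finish with less tool tilt, letting the bar turn in the fingers.

```bash
cat >> h.py <<'E'
def tgt(binang,tilt,k=.0148):
    a=np.radians(binang);x=-.06*np.cos(a)-.095*np.sin(a);z=.03+.095*np.cos(a)-.06*np.sin(a)
    t=np.radians(tilt);return (*shelf(x+k*np.sin(t),0),z-k*np.cos(t),1.712,[-t,0,0])
E
python3 - <<'E'
from h import *
for a in[(24,22),(27,19),(30,17)]: plan([tgt(*a)])
t=optics.get_calibration("top");im=cv2.imread("pics/top3.png")
m=cv2.inRange(cv2.cvtColor(im,cv2.COLOR_BGR2HSV),(0,150,100),(8,255,255));m[:200]=0;m[330:]=0;m[:,:290]=0;m[:,400:]=0
v,u=np.nonzero(m)
for z in(.085,.095,.105):
  P=np.array([toshelf(cast(t,q,z)) for q in zip(u,v)]);print(z,P[:,0].min(),P[:,1].min(),P[:,1].max())
E
```

```text
[ 0.4 -2.9  0.8] [ 0.115 -0.001  0.002] rows 0.8
[ 0.5 -8.8  3.5] [ 0.168 -0.001  0.002] rows 1.1
[  0.5 -14.2   6.5] [ 0.203 -0.001  0.002] rows 1.4
0.085 -0.09796241199944007 -0.06758085972725805 0.06436024569770929
0.095 -0.0980037583699732 -0.06650434988325873 0.06422952966175363
0.105 -0.09804510474050628 -0.06542784003925939 0.06409881362579797
```

The top view puts the bar centre at x = -93 mm, which agrees with 23° from the tool pose.

Request:
carry_out --linear '[[0,-1.5,0.4],[0,-3,0.8],[0,-6,2],[0,-9,3.5],[0,-9,3.5]]' --rot '[[0.06,0,0],[0.115,0,0],[0.14,0,0],[0.168,0,0],[0.168,0,0]]'

```text
t: 18.65
tool_pos: [0.4856, -0.0511, 0.0728]
eef_rot: [2.812, 0.002, 1.714]
wrist_force: [7.0, -4.4, 7.0]
finger_gap: 0.0076
```

Run:
```python
from h import *
binangle()
plan([tgt(27,19)]);plan([tgt(30,17)])
```

```text
18.65 tool tilt 18.891486201205495 bar x,z,r,angle [[-0.0968  0.0568  0.1123 27.3247]
 [-0.0981  0.0605  0.1153 26.0601]] [ 6.9937 -4.3633  7.0257] 0.0075550859052599 [-0.5152 -0.0363  0.5724  2.2827 -0.0824  0.5675  0.266 ]
[ 1.3  0.5 -0.5] [-0.002  0.001  0.003] rows 0.0
[ 1.4 -4.4  3.4] [0.033 0.001 0.003] rows 0.2
```

Request:
carry_out --linear '[[0,-2,1.5],[0,-4,3],[0,-5,3.5],[0,-5,3.5],[0,-5,3.5]]' --rot '[[0.01,0,0],[0.02,0,0],[0.033,0,0],[0.033,0,0],[0.033,0,0]]'

```text
t: 19.15
tool_pos: [0.4821, -0.0517, 0.068]
eef_rot: [2.843, 0.002, 1.714]
wrist_force: [9.7, -5.1, 5.7]
finger_gap: 0.0074
```

Request:
carry_out --linear '[[0,0,0],[0,0,0],[0,0,0],[0,0,0],[0,0,0]]' --rot '[[0,0,0],[0,0,0],[0,0,0],[0,0,0],[0,0,0]]'

```text
t: 19.65
tool_pos: [0.4822, -0.0517, 0.0681]
eef_rot: [2.843, 0.002, 1.714]
wrist_force: [8.9, -4.8, 5.0]
finger_gap: 0.0076
```

Run:
```python
from h import *
binangle()
im=optics.camera('side');cv2.imwrite('pics/side3.png',cv2.resize(im[170:350,220:460],None,fx=3,fy=3))
t=optics.get_calibration("top");im=optics.camera("top")
m=cv2.inRange(cv2.cvtColor(im,cv2.COLOR_BGR2HSV),(0,150,100),(8,255,255));m[:200]=0;m[330:]=0;m[:,:290]=0;m[:,400:]=0
v,u=np.nonzero(m)
P=np.array([toshelf(cast(t,q,.083)) for q in zip(u,v)]);print(P[:,0].min()+.005)
```

```text
19.65 tool tilt 17.111675558626136 bar x,z,r,angle [[-0.0998  0.0522  0.1126 30.119 ]
 [-0.101   0.0559  0.1154 28.7431]] [ 8.94   -4.7982  5.0159] 0.007634932721561966 [-0.5162 -0.0146  0.5743  2.2695 -0.0887  0.593   0.2691]
-0.10030958718597122
```

View pics/side3.png

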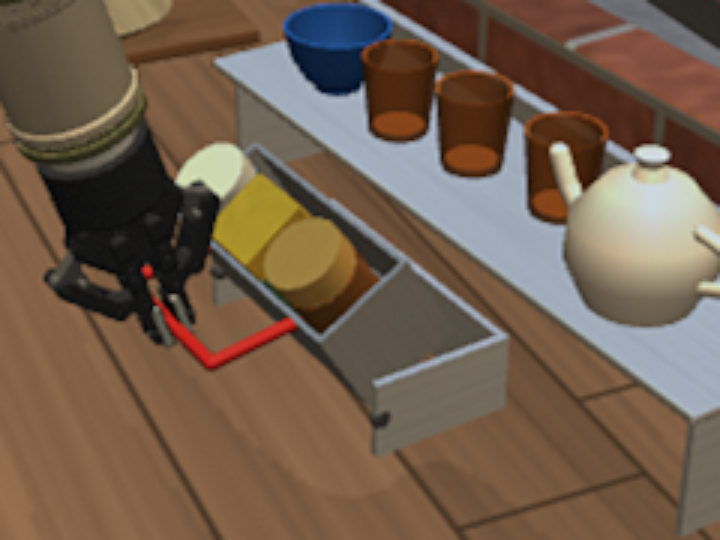

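The bin is at about 30° by the tool pose and about 30.6° by the top view. The three items stand in it and the shelf things look unmoved.

```bash
python3 -c "
from workcell import hand_in
print(hand_in())"
```

```text
the job is handed in; nothing more can be done
None
```

The jar and tin now stand in the bin in one row with the canister. I handed in at about 20 s on the robot's clock, with the gripper still holding the handle bar and the bin tilted out about 30°. The hand-in gave no verdict.

- **Placing:** before tilting, the wrist view showed jar, tin and canister upright in one row. The top view put the jar at y ≈ -63 mm and the canister at +62 mm. The tin was lowered at about y = 0 by the wrist view.
- **Tilt angle:** the tool pose gives 30.1° and the bar's position in the top view gives about 30.6°. With the nominal grasp-point offset of 18.7 mm, the tool pose reads 28.7°. All are within the ±5° allowed.
- **Hold:** the grip is set to 60 N on the bar, and the wrist carries about 11 N.
- **Last side view:** all three items stand in the bin, perhaps leaning slightly towards its front. I judged that by eye and did not measure it. The pot, cups and sugar bowl look unmoved.
- **What went wrong on the way:** the first half of the swing pressed about 20 N towards the hinge, so I corrected the path. The swing then stopped near 23° as joint 4 came close to its limit, and I finished with the tool tilted less than the bin.

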